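# Hold a scoop of pebbles over the mosaic

## Robot

A 7-joint arm with a two-finger parallel gripper is mounted at the origin on the work surface. World frame = base frame: x ahead of the robot, y to its left, z up, the work surface at z = 0. Lengths are in mm, angles in rad, forces in N, time in s.
With the tool pointing down it reaches from about 400 to 850 mm from the base axis. Payload 4.5 kg.
Tool frame: the origin (TCP) lies midway between the tips of the shut fingers; the grasp point (between the pads) lies 19 mm behind it (grip_depth is the distance from the TCP to the grasp point, in mm); z points along the fingers, y is the line along which they close (so a half turn about z gives the same grasp; the last joint's range is limited). The gripper opens to 85 mm and grips with 20 to 120 N. Pads are 22 mm wide; open, the fingers measure 114 mm over their backs; the gripper's body (76 mm by 85 mm) begins 54 mm behind the grasp point. The pads swing forward as they close: fully open they stand 13 mm farther back than shut.
Start: joints at [-1.141, 0.689, -0.195, 1.565, 0.157, 0.902, -0.215], TCP at [240.95, 576.713, 231.317] pointing down, gripper open.
Joint ranges: [-3.01, 3.01], [-0.46, 2.08], [-1.47, 1.51], [0.13, 2.56], [-1, 4.14], [0.04, 2.09], [-2.66, 2.66]. Speed limits (rad/s): [2.57, 2.57, 3.14, 3.14, 3.14, 3.14, 3.14].

## Interface

Orientations are given as a 3x3 rotation matrix whose columns are the frame's x, y, z axes.
In Python, from workcell import * gives the robot as it stands.
- The arm moves only by the shell command python3 -m inch 'ROWS' [OPENING] [FORCE]. ROWS is a JSON object of lists of equal length, an entry for each row: "delta_pos": the shift along the tool's x, y, z in m, a list of three; "turn": the turn, a rotation vector about the tool's x, y, z in degrees, a list of three. A call has exactly 8 rows; each row shifts and turns the commanded pose from where the row before left it, along the tool's axes as they then stand; what a row does not reach is not made up. A row lasts 1/12 s, in which the tool goes at most 41.7 mm and 7.16 degrees, less where a joint would pass 70% of its speed; a pose out of reach is approached as far as the arm can. A call with a gripper value outside its range is refused whole. OPENING is the closure, from 0 (fully open) to 1 (shut), set as the call begins (- or left out, the last holds). The fingers move at their own pace and stop on an object; FORCE is the grip in N (left out, the last holds). Time passes only in rows, so rows that do not move let the fingers close, or fill a call up. It gives the time, the measured TCP pose, the force, the opening and the grip force at its end, in the units of the state.
- get_state(): the state, without advancing time (a new reading comes with each control period).
- capture(name): name is "side" or "top" or "wrist"; returns the picture (480x640x3 uint8, red, green, blue); there is no depth.
- get_calibration(name): a dict with "intrinsics" (3x3 intrinsics, pixels), "k1" (the pictures are not rectified: a ray, as slopes to the right and down, at radius r is drawn at 1 + k1 r^2 times it, then the intrinsics apply), "extrinsics" (4x4, takes a point from world to camera coordinates). Camera axes: x right, y up, looking along -z (the intrinsics and any distortion apply to the point x, -y, -z); pixel columns grow to the right and rows downward; lengths in mm; the calibration is good to about 2 mm. A picture is of the moment at which its call begins: read the wrist's pose just before it. get_calibration takes no time and is no camera call; for the wrist camera it gives the pose at the moment of the call.
- job_done(): hands the job in; it is judged then, once.
The state is a dict: "clock": time; "q": joint angles; "joint_velocities": joint speeds; "effort": joint torques, N m; "eef_pos": TCP position; "eef_rot": TCP orientation; "force": force on the tool from outside, world axes, zero at the start; "moment": the same for the moment, N m; "gripper_width": finger opening in mm; "grip_force": force on a finger pad.
Only numpy, scipy, OpenCV 4.12 (cv2) and the standard library are available. Lean on these libraries where they do the work, as an engineer would, in place of code of your own. Each camera call takes 0.05 s, during which the arm holds its last target. There are 200 camera calls.

## Task

With the hand scoop, scoop at least three pebbles out of the wooden tray, and hold the loaded scoop level and still about 10 cm above the middle of the unfinished pebble mosaic, so that I can pick stones from it while I set them: finish while still holding it there. Touch the pebbles only with the scoop, spill none of them outside the tray, and do not touch the mosaic or disturb the brush jar, the glue bottle or the roll of tape.

Things in the scene. Friction and masses are not known exactly. Their poses are not given: they have to be found in the camera images.
- scoop: Aluminium hand scoop, 230 mm long with its dark wooden handle, 0.14 to 0.24 kg, lying loose on its flat bottom on the desk. Origin: underside, centre of the bowl. x points forward out of the open mouth, z up; level when z is vertical. Bowl: 107 mm long (x -52 to +55), 78 mm wide outside, 74 inside, floor 2 mm thick; back wall 42 mm high.
- scoop_grip (a point): Point on the scoop handle's centre line, at x -100, z +47 mm in the scoop's frame: take it here from above, fingers either side. Same axes as the scoop. The wooden handle is 18 mm wide (y), 24 mm deep, flat-cheeked, rising straight backwards at 20 degrees, from x -72, z 37 to x -170, z 72 mm.
- scoop_bowl (a point): Middle of the scoop's bowl, 15 mm above its underside (x 0, y 0, z +15 mm in the scoop's frame). The side walls are 40 mm high at the back and slope down to 5 mm at the lip; there is no front wall.
- scoop_lip (a point): Middle of the scoop's front lip, 1.5 mm thick, at its underside (x +55, y 0, z 0 mm in the scoop's frame).
- tray: Open wooden tray, fixed to the desk, 272 mm long (x), 128 mm wide (y), rim 46 mm high; inside 256 by 112 mm, walls 8 mm thick, floor 6 mm above the desk. Origin: underside, centre. The pebbles lie in one layer between x +10 mm and the +x end; the -x half is free for setting the scoop in. The +x end points to the robot's right (world -y, within 13 degrees).
- pebble0: One of nine smooth oval stone pebbles, 27 x 22 x 15 mm, 13 g, loose in the tray. Origin: its centre.
- pebble1: One of nine smooth oval stone pebbles, 25 x 21 x 16 mm, 12 g, loose in the tray. Origin: its centre.
- pebble2: One of nine smooth oval stone pebbles, 26 x 23 x 14 mm, 12 g, loose in the tray. Origin: its centre.
- pebble3: One of nine smooth oval stone pebbles, 24 x 22 x 16 mm, 12 g, loose in the tray. Origin: its centre.
- pebble4: One of nine smooth oval stone pebbles, 27 x 21 x 15 mm, 12 g, loose in the tray. Origin: its centre.
- pebble5: One of nine smooth oval stone pebbles, 26 x 22 x 16 mm, 13 g, loose in the tray. Origin: its centre.
- pebble6: One of nine smooth oval stone pebbles, 25 x 23 x 15 mm, 12 g, loose in the tray. Origin: its centre.
- pebble7: One of nine smooth oval stone pebbles, 24 x 21 x 14 mm, 10 g, loose in the tray. Origin: its centre.
- pebble8: One of nine smooth oval stone pebbles, 26 x 21 x 16 mm, 12 g, loose in the tray. Origin: its centre.
- panel: The unfinished pebble mosaic: square framed board 160 mm on a side, fixed, lying flat on the desk; frame 18 mm high, the stones already set reach 21 mm above the desk. Origin: underside, centre.
- panel_mid (a point): Middle of the mosaic, 20 mm above the desk.
- table: The desk top; its surface is at z = 0.
- brush_jar: Bystander: glass jar 76 mm across, 100 mm high, with paint brushes standing up to about 250 mm. Origin: underside, centre.
- glue_bottle: Bystander: white plastic glue bottle, 58 mm across, 150 mm high. Origin: underside, centre.
- tape: Bystander: roll of masking tape lying flat, 90 mm across, 24 mm high. Origin: underside, centre.
Not all that is in view belongs to the job. Leave any blue look-alike of the scoop alone.

How it is judged:
By the outcome, as a careful person would: the job done as asked, in the order asked, and still so for the second after the job is handed in, while the arm keeps its last pose, push and grip.
It also fails if it takes over 67 s, if anything falls off the work surface, if the arm or the gripper's body presses on something with over 40 N, if the wrist force passes 120 N, or if a joint passes its speed limit or range.

## Working session

There is one attempt and no reset: what is moved stays moved. The work goes in short steps, Python scripts to look and compute and a shell command to move; the robot and the scene stay as the last step left them, time stands still between calls to the robot, and variables do not carry over. Pictures are saved under pics/ and viewed, at most 10 in all, crops included, and the job is handed in when it is done.

```bash
mkdir -p pics; ls; cat > h.py <<'E'
import numpy as np, cv2, json
from workcell import *
def cal(n):
    c=get_calibration(n); return np.array(c["intrinsics"]),c["k1"],np.array(c["extrinsics"])
def ray(c,u,v):
    K,k1,E=c
    p=np.array([(u-K[0,2])/K[0,0],(v-K[1,2])/K[1,1]]); s=p.copy()
    for _ in range(30): s=p/(1+k1*(s@s))
    d=E[:3,:3].T@np.array([s[0],-s[1],-1]); o=-E[:3,:3].T@E[:3,3]
    return o,d
def onz(c,u,v,z):
    o,d=ray(c,u,v); return o+d*(z-o[2])/d[2]
def proj(c,P):
    K,k1,E=c; p=E[:3,:3]@np.array(P,float)+E[:3,3]
    s=np.array([p[0],-p[1]])/-p[2]; s=s*(1+k1*(s@s)); return K[0,0]*s[0]+K[0,2],K[1,1]*s[1]+K[1,2]
E
python3 - <<'E'
from h import *
for n in("top","side","wrist"):
    im=capture(n); cv2.imwrite(f"pics/{n}0.png",im[:,:,::-1]); c=get_calibration(n); print(n,c)
s=get_state();print(s["clock"],s["eef_pos"],s["eef_rot"],s["gripper_width"])
E
```

```text
pics
top {'intrinsics': array([[465.64730262,   0.        , 320.24233377],
       [  0.        , 465.64730262, 235.29240009],
       [  0.        ,   0.        ,   1.        ]]), 'k1': -0.09493028899271948, 'extrinsics': array([[-3.53544309e-03, -9.99862108e-01, -1.62254337e-02,
         1.07296510e+02],
       [ 9.85089820e-01, -6.27317471e-03,  1.71926417e-01,
        -5.95256057e+02],
       [-1.72004495e-01, -1.53756735e-02,  9.84976163e-01,
        -9.99013335e+02],
       [ 0.00000000e+00,  0.00000000e+00,  0.00000000e+00,
         1.00000000e+00]])}
side {'intrinsics': array([[441.17994442,   0.        , 312.81009217],
       [  0.        , 441.17994442, 238.76412901],
       [  0.        ,   0.        ,   1.        ]]), 'k1': -0.065244119860907, 'extrinsics': array([[ 8.57098788e-01, -5.15041336e-01, -1.06812867e-02,
        -4.57402908e+02],
       [ 4.15382156e-01,  6.78691573e-01,  6.05669393e-01,
        -3.24912275e+02],
       [-3.04695474e-01, -5.23555319e-01,  7.95644705e-01,
        -9.10010793e+02],
       [ 0.00000000e+00,  0.00000000e+00,  0.00000000e+00,
         1.00000000e+00]])}
wrist {'intrinsics': array([[370.79392463,   0.        , 326.67044355],
       [  0.        , 370.79392463, 238.7560286 ],
       [  0.        ,   0.        ,   1.        ]]), 'k1': -0.0380288500727516, 'extrinsics': array([[ 3.86320682e-01,  9.22361716e-01, -2.27947517e-03,
        -6.23897677e+02],
       [-8.91107891e-01,  3.72590189e-01, -2.59043004e-01,
         3.41414258e+01],
       [-2.38082040e-01,  1.02104928e-01,  9.65863099e-01,
        -3.78223638e+02],
       [ 0.00000000e+00,  0.00000000e+00,  0.00000000e+00,
         1.00000000e+00]])}
0.15 [240.82535477 576.21011022 230.66200681] [[-9.22709107e-01  3.85496688e-01 -4.55550259e-04]
 [ 3.85496945e-01  9.22708140e-01 -1.33925529e-03]
 [-9.59385445e-05 -1.41135628e-03 -9.99998999e-01]] 85.26267051539114
```

View pics/top0.png

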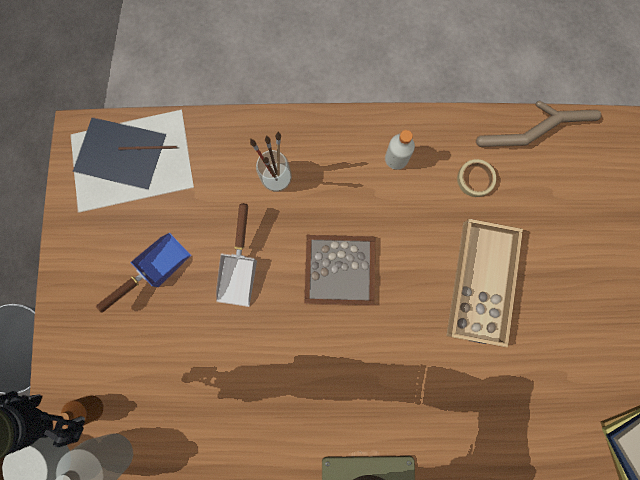

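View pics/side0.png

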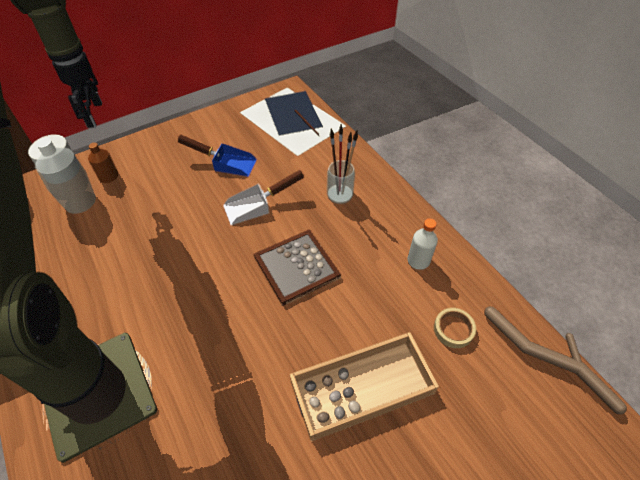

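The aluminium scoop is at top (240,260). The look-alike is the blue scoop at (155,265), which I leave alone. The tray is at (487,282), with the pebbles at the image-bottom end. The panel is at (342,270), jar (272,175), glue (400,150) and tape (478,178). One close crop will check the choice and the corners.

```bash
python3 - <<'E'
from h import *
im=cv2.imread("pics/top0.png")
a=cv2.resize(im[195:335,195:295],None,fx=4,fy=4,interpolation=cv2.INTER_CUBIC)
b=cv2.resize(im[215:355,440:540],None,fx=4,fy=4,interpolation=cv2.INTER_CUBIC)
cv2.imwrite("pics/crop1.png",np.hstack([a,b]))
c=cal("top")
for n,ps,z in(("tray",[(470,220),(523,229),(508,345),(452,337)],46),("panel",[(307,235),(377,236),(378,304),(305,304)],18)):
    P=np.array([onz(c,*p,z) for p in ps]);print(n,P.round(0).tolist(),P.mean(0).round(1),[round(float(np.linalg.norm(P[i]-P[i-1])),1) for i in range(4)])
print(onz(c,243,207,75),onz(c,234,303,2))
for n,u,v in(("jar",276,185),("glue",399,164),("tape",477,178)):print(n,onz(c,u,v,10))
E
```

```text
tray [[630.0, -240.0, 46.0], [609.0, -363.0, 46.0], [348.0, -310.0, 46.0], [367.0, -185.0, 46.0]] [ 488.5 -274.5   46. ] [268.5, 125.1, 266.2, 126.7]
panel [[603.0, 136.0, 18.0], [599.0, -27.0, 18.0], [442.0, -26.0, 18.0], [443.0, 140.0, 18.0]] [521.7  55.6  18. ] [159.8, 163.3, 157.2, 166.3]
[657.43314376 277.2394449   75.        ] [445.83273586 306.536116     2.        ]
jar [726.61666311 210.97016254  10.        ]
glue [777.15197728 -86.26434017  10.        ]
tape [ 741.47925585 -274.77738864   10.        ]
```

View pics/crop1.png

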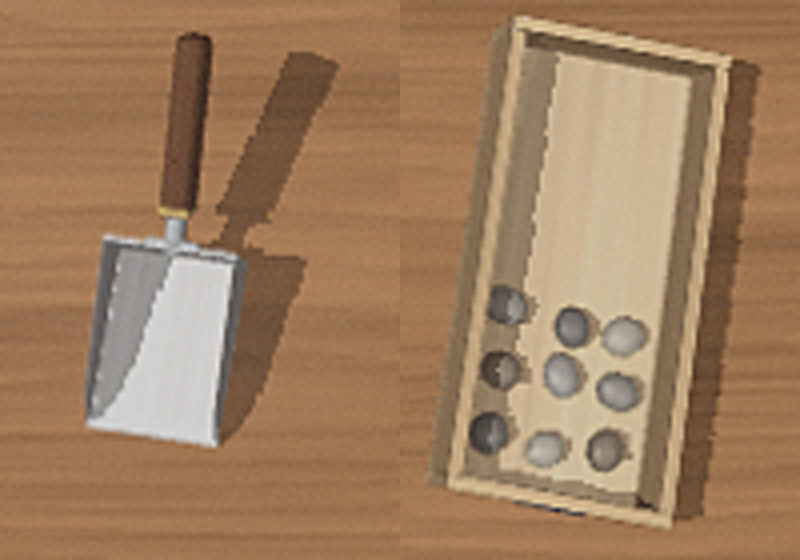

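The crop shows the aluminium scoop with its lip corners at top-image (217,301.5) and (249,306) and its handle end at (243.5,204). The tray's pebble end points to world -x (towards the robot), not -y as the text says. I'll check that in the side view and go by the images.

```bash
python3 - <<'E'
from h import *
c=cal("top");s=cal("side")
f=lambda u,v,z:onz(c,195+u/4,195+v/4,z)[:2]
lipL,lipR=f(217,445,3),f(88,426,3)
bL,bR=f(243,258,40),f(105,237,40)
hs,he=f(176,210,48),f(194,36,82)
lip=(lipL+lipR)/2; back=(bL+bR)/2
print(lip,back,hs,he,"w",np.linalg.norm(lipL-lipR),np.linalg.norm(bL-bR),"len",np.linalg.norm(lip-back),np.linalg.norm(lip-he))
for a,b in((he,lip),(back,lip),(he,hs)):
    d=b-a;print(np.degrees(np.arctan2(d[1],d[0])))
w=lipL-lipR;print("from lip edge",np.degrees(np.arctan2(w[1],w[0])))
# side consistency of tray, handle end
print("side proj",[np.round(proj(s,p)) for p in((630,-240,46),(609,-363,46),(348,-310,46),(367,-185,46),(*he,72),(*lip,0),(522,56,18))])
print([onz(c,440+u/4,215+v/4,14)[:2].round() for u,v in((506,304),(572,327),(624,336),(500,369),(562,374),(619,390),(489,432),(545,448),(607,449))])
E
```

```text
[443.77336763 308.46335628] [549.18582315 291.29403161] [569.59087742 289.01168212] [662.62573332 274.99442201] w 76.7900775656392 80.6516335001106 len 106.80155190964811 221.39676495065189
171.30516327473293
170.74903837127167
171.43187627262918
from lip edge -98.14622153812836
side proj [array([409., 331.]), array([439., 384.]), array([313., 432.]), array([289., 372.]), array([301., 172.]), array([227., 214.]), array([297., 263.])]
[array([ 466., -471.]), array([ 452., -511.]), array([ 446., -543.]), array([ 429., -465.]), array([ 425., -503.]), array([ 415., -537.]), array([ 393., -455.]), array([ 383., -489.]), array([ 381., -527.])]
```

```bash
python3 -m inch '{"delta_pos":[[-0.0315,-0.0094,0],[-0.0315,-0.0094,0],[-0.0315,-0.0094,0],[-0.0315,-0.0094,0],[-0.0315,-0.0094,0],[-0.0315,-0.0094,0],[-0.0315,-0.0094,0],[-0.0315,-0.0094,0]],"turn":[[0,0,0],[0,0,0],[0,0,0],[0,0,0],[0,0,0],[0,0,0],[0,0,0],[0,0,0]]}' 0
python3 -m inch '{"delta_pos":[[-0.0315,-0.0094,0],[-0.0315,-0.0094,0],[-0.0315,-0.0094,0],[-0.0315,-0.0094,0],[-0.0315,-0.0094,0],[-0.0315,-0.0094,0],[0,0,0],[0,0,0]],"turn":[[0,0,0],[0,0,0],[0,0,0],[0,0,0],[0,0,0],[0,0,0],[0,0,-6.95],[0,0,-6.95]]}'
python3 - <<'E'
from h import *
c=cal("wrist");im=capture("wrist");cv2.imwrite("pics/w1.png",im[:,:,::-1])
s=get_state();print(s["clock"],s["eef_pos"],s["eef_rot"])
print(proj(c,(597,284.8,59)),proj(c,(443.8,308.5,0)),proj(c,(662,275,82)))
E
```

```text
clock: 0.82
eef_pos: [445.4, 408.8, 231.1]
eef_rot: [[-0.923, 0.385, -0.0], [0.385, 0.923, -0.0], [0.0, -0.001, -1.0]]
force: [0.8, 0.0, -0.3]
gripper_width: 85.4
grip_force: 0.0
clock: 1.48
eef_pos: [599.3, 281.8, 230.5]
eef_rot: [[-0.988, 0.153, 0.001], [0.153, 0.988, -0.002], [-0.001, -0.002, -1.0]]
force: [-0.8, 0.5, -0.4]
gripper_width: 85.6
grip_force: 0.0
1.5333 [597.97173421 283.43954812 230.55977817] [[-9.89486222e-01  1.44625746e-01 -6.39572437e-04]
 [ 1.44626280e-01  9.89485954e-01 -8.86553405e-04]
 [ 5.04629495e-04 -9.69731362e-04 -9.99999402e-01]]
(np.float64(330.686802166242), np.float64(213.66442752204318)) (np.float64(330.543658247978), np.float64(34.99898673096976)) (np.float64(331.00887318136813), np.float64(295.28959684257916))
```

View pics/w1.png

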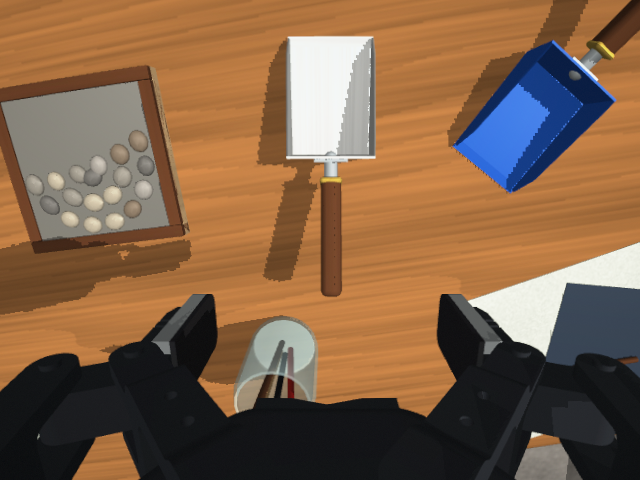

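The wrist view agrees to within about 3 px with what I computed: handle end at (331,296), lip at (331,38), handle upright in the image. I'll descend and grip.

```bash
python3 -m inch '{"delta_pos":[[0.001,0.001,0.02],[0,0,0.02],[0,0,0.02],[0,0,0.02],[0,0,0.02],[0,0,0.02],[0,0,0.02],[0,0,0.02]],"turn":[[0,0,0],[0,0,0],[0,0,0],[0,0,0],[0,0,0],[0,0,0],[0,0,0],[0,0,0]]}' 0
python3 -m inch '{"delta_pos":[[0,0,0.008],[0,0,0.008],[0,0,0.008],[0,0,0.008],[0,0,0.006],[0,0,0.0045],[0,0,0],[0,0,0]],"turn":[[0,0,0],[0,0,0],[0,0,0],[0,0,0],[0,0,0],[0,0,0],[0,0,0],[0,0,0]]}' 0
python3 -m inch '{"delta_pos":[[0,0,0],[0,0,0],[0,0,0],[0,0,0],[0,0,0],[0,0,0],[0,0,0],[0,0,0]],"turn":[[0,0,0],[0,0,0],[0,0,0],[0,0,0],[0,0,0],[0,0,0],[0,0,0],[0,0,0]]}' 1 110
python3 -m inch '{"delta_pos":[[0,0,0],[0,0,0],[0,0,0],[0,0,0],[0,0,0],[0,0,0],[0,0,0],[0,0,0]],"turn":[[0,0,0],[0,0,0],[0,0,0],[0,0,0],[0,0,0],[0,0,0],[0,0,0],[0,0,0]]}' 1 110
```

```text
clock: 2.2
eef_pos: [595.8, 286.7, 70.2]
eef_rot: [[-0.988, 0.155, -0.0], [0.155, 0.988, 0.0], [0.0, -0.0, -1.0]]
force: [-0.1, -0.4, 0.5]
gripper_width: 85.6
grip_force: 0.0
clock: 2.87
eef_pos: [596.4, 286.5, 28.9]
eef_rot: [[-0.988, 0.153, 0.0], [0.153, 0.988, 0.0], [-0.0, 0.0, -1.0]]
force: [0.9, 1.3, 0.7]
gripper_width: 85.4
grip_force: 0.0
clock: 3.53
eef_pos: [596.3, 286.3, 29.1]
eef_rot: [[-0.988, 0.153, 0.0], [0.153, 0.988, -0.0], [-0.0, -0.0, -1.0]]
force: [-0.9, -1.3, 3.4]
gripper_width: 16.3
grip_force: 107.1
clock: 4.2
eef_pos: [596.5, 286.3, 29.1]
eef_rot: [[-0.988, 0.153, 0.0], [0.153, 0.988, -0.0], [-0.0, 0.0, -1.0]]
force: [-0.0, -1.4, 6.1]
gripper_width: 16.6
grip_force: 107.1
```

```bash
python3 -m inch '{"delta_pos":[[0,0,-0.005],[0,0,-0.01],[0,0,-0.02],[0,0,-0.025],[0,0,-0.025],[0,0,-0.025],[0,0,-0.02],[0,0,-0.01]],"turn":[[0,0,0],[0,0,0],[0,0,0],[0,0,0],[0,0,0],[0,0,0],[0,0,0],[0,0,0]]}'
python3 - <<'E'
from h import *
c=cal("wrist");im=capture("wrist");cv2.imwrite("pics/w2.png",im[:,:,::-1])
s=get_state();R=np.array(s["eef_rot"]);p=np.array(s["eef_pos"]);print(s["clock"],p,s["force"],s["moment"])
# scoop pts in tool frame: scoop(x,y,z)->tool(x+100,-y,-(z-47)-19)
T=lambda x,y,z:p+R@np.array([x+100,-y,28-z])
for q in((55,38,2),(55,-38,2),(-52,39,40),(-52,-39,40)):print(q,np.round(proj(c,T(*q)),1))
E
```

```text
clock: 4.87
eef_pos: [597.5, 287.4, 172.2]
eef_rot: [[-0.988, 0.152, 0.004], [0.153, 0.988, 0.003], [-0.004, 0.003, -1.0]]
force: [0.1, 0.4, -2.0]
gripper_width: 16.4
grip_force: 107.2
4.9167 [597.9980688  287.6588304  172.93059756] [ 0.63416099 -0.16412093 -0.21362287] [ 0.0303831  -0.16251918 -0.03499549]
(55, 38, 2) [230.1 -97.3]
(55, -38, 2) [426.2 -97.6]
(-52, 39, 40) [217.  189.9]
(-52, -39, 40) [439.7 189.8]
```

View pics/w2.png

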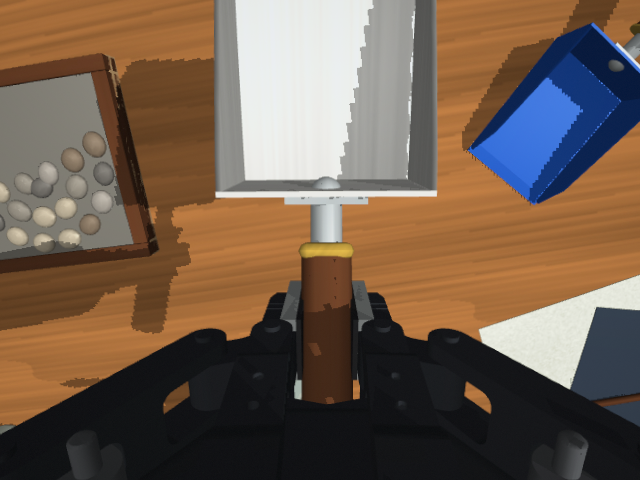

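The grasp is firm: back corners at (217,193) and (438,193), against a predicted (217,190) and (440,190). Next I refine the tray and pebble positions and plan the entry.

```bash
cat >> h.py <<'E'
from scipy.spatial.transform import Rotation as Ro
TX,TZ=-99.6,29.1   # TCP in scoop frame
class Tray: pass
def pose(tr,yaw,lx,ly,lz,pitch):
    """TCP pos,rot with scoop lip at tray (lx,ly), height lz, pitch>0 nose down (deg)"""
    a=np.radians(yaw);f=np.array([np.cos(a),np.sin(a),0]);l=np.array([-np.sin(a),np.cos(a),0]);u=np.array([0,0,1.])
    t=np.radians(pitch);X=f*np.cos(t)-u*np.sin(t);Z=f*np.sin(t)+u*np.cos(t)
    lip=np.array([*tr,0])+f*lx+l*ly+u*lz
    return lip+X*(TX-55)+Z*TZ, np.c_[X,-l,-Z]
def step(a,b):
    return a[1].T@(b[0]-a[0]), np.degrees(Ro.from_matrix(a[1].T@b[1]).as_rotvec())
def now():
    s=get_state(); return np.array(s["eef_pos"]),np.array(s["eef_rot"])
def plan(a,b,n):
    """print per-row deltas a->b"""
    rv=Ro.from_matrix(a[1].T@b[1]).as_rotvec()
    for i in range(n):
        A=(a[0]+(b[0]-a[0])*i/n, a[1]@Ro.from_rotvec(rv*i/n).as_matrix())
        B=(a[0]+(b[0]-a[0])*(i+1)/n, a[1]@Ro.from_rotvec(rv*(i+1)/n).as_matrix())
        d,r=step(A,B);
        if n<=3 or i in(0,n//2,n-1): print(i,(d/1000).round(4).tolist(),r.round(2).tolist())
E
python3 - <<'E'
from h import *
c=cal("top")
f=lambda u,v,z:onz(c,440+(u-400)/4,215+v/4,z)[:2]
P=np.array([f(*q,46) for q in((512,17),(731,60),(672,527),(449,487))])
C=P.mean(0);d=(P[2]+P[3]-P[0]-P[1])/2;yaw=np.degrees(np.arctan2(d[1],d[0]))
w=(P[1]+P[2]-P[0]-P[3]);print(C,yaw,np.degrees(np.arctan2(w[1],w[0]))+90,[np.linalg.norm(P[i]-P[i-1]).round(1) for i in range(4)])
a=np.radians(yaw);F=np.array([np.cos(a),np.sin(a)]);L=np.array([-F[1],F[0]])
for q in((506,304),(572,327),(624,336),(500,369),(562,374),(619,390),(489,432),(545,448),(607,449)):
    e=f(*q,13)-C;print(np.round([e@F,e@L]))
E
```

```text
[ 487.55429024 -273.30795987] 169.15063676758086 -11.229244386459982 [np.float64(268.8), np.float64(129.6), np.float64(267.5), np.float64(126.7)]
[ 25. -37.]
[31.  3.]
[31. 34.]
[ 63. -35.]
[59.  1.]
[62. 35.]
[ 99. -36.]
[102.  -3.]
[97. 33.]
```

```bash
python3 - <<'E'
from h import *
tr=(487.6,-273.3)
n=now();a=pose(tr,169,-5,0,80,0);a=(np.array([*a[0][:2],n[0][2]]),n[1])
print(a[0]);plan(n,a,20)
b=pose(tr,169,-5,0,75,22);print(b[0]);plan(a,b,8)
E
```

```text
[ 644.26769848 -303.75311566  172.93059756]
0 [-0.0068, -0.0289, -0.0001] [0.0, 0.0, 0.0]
10 [-0.0068, -0.0289, -0.0001] [0.0, 0.0, 0.0]
19 [-0.0068, -0.0289, -0.0001] [0.0, 0.0, 0.0]
[ 622.51638326 -299.52508829  159.89522951]
0 [0.0028, 0.0001, 0.0016] [0.08, -2.72, 0.27]
4 [0.003, 0.0001, 0.0011] [0.08, -2.72, 0.27]
7 [0.0032, 0.0, 0.0006] [0.08, -2.72, 0.27]
```

```bash
Z='[0,0,0]'; python3 -m inch '{"delta_pos":[[-0.0024,-0.01,0],[-0.0048,-0.02,0],[-0.0068,-0.029,0],[-0.0068,-0.029,0],[-0.0068,-0.029,0],[-0.0068,-0.029,0],[-0.0068,-0.029,0],[-0.0068,-0.029,0]],"turn":[[0,0,0],[0,0,0],[0,0,0],[0,0,0],[0,0,0],[0,0,0],[0,0,0],[0,0,0]]}'
python3 -m inch '{"delta_pos":[[-0.0068,-0.029,0],[-0.0068,-0.029,0],[-0.0068,-0.029,0],[-0.0068,-0.029,0],[-0.0068,-0.029,0],[-0.0068,-0.029,0],[-0.0068,-0.029,0],[-0.0068,-0.029,0]],"turn":[[0,0,0],[0,0,0],[0,0,0],[0,0,0],[0,0,0],[0,0,0],[0,0,0],[0,0,0]]}'
python3 -m inch '{"delta_pos":[[-0.0068,-0.029,0],[-0.0068,-0.029,0],[-0.0068,-0.029,0],[-0.0068,-0.029,0],[-0.0048,-0.02,0],[-0.0024,-0.01,0],[0,0,0],[0,0,0]],"turn":[[0,0,0],[0,0,0],[0,0,0],[0,0,0],[0,0,0],[0,0,0],[0,0,0],[0,0,0]]}'
python3 -m inch '{"delta_pos":[[0.0028,0.0001,0.0016],[0.0029,0.0001,0.0015],[0.003,0.0001,0.0013],[0.003,0.0001,0.0012],[0.003,0.0001,0.0011],[0.0031,0.0001,0.0009],[0.0032,0,0.0007],[0.0032,0,0.0006]],"turn":[[0,-2.7,0.3],[0,-2.7,0.3],[0,-2.7,0.3],[0,-2.7,0.3],[0,-2.7,0.3],[0,-2.7,0.2],[0,-2.7,0.2],[0,-2.7,0.2]]}'
python3 - <<'E'
from h import *
tr=(487.6,-273.3)
for k in range(3):
    im=capture("side")
cv2.imwrite("pics/s1.png",cv2.resize(im[200:460,200:520],None,fx=2.4,fy=2.2)[:,:,::-1])
n=now();b=pose(tr,169,-5,0,75,22);print(get_state()["clock"],n[0],step(n,b))
s=cal("side");X=n[1]
lip=n[0]+n[1]@np.array([55-TX,0,TZ]);print("lip",lip,np.array(proj(s,lip)))
for y in(37,-37):
  print(proj(s,n[0]+n[1]@np.array([55-TX,y,TZ])))
c=pose(tr,169,-5,0,12,22);plan(n,c,8)
E
```

```text
clock: 5.58
eef_pos: [611.0, 74.6, 166.7]
eef_rot: [[-0.988, 0.153, -0.004], [0.153, 0.988, -0.001], [0.004, -0.002, -1.0]]
force: [0.9, 0.1, -2.8]
gripper_width: 16.6
grip_force: 107.4
clock: 6.25
eef_pos: [629.0, -162.4, 166.5]
eef_rot: [[-0.988, 0.153, -0.004], [0.153, 0.988, 0.0], [0.004, -0.0, -1.0]]
force: [0.7, 0.4, -1.4]
gripper_width: 16.2
grip_force: 107.4
clock: 6.92
eef_pos: [641.8, -308.5, 167.3]
eef_rot: [[-0.988, 0.153, -0.002], [0.153, 0.988, 0.002], [0.003, 0.002, -1.0]]
force: [0.6, 0.7, -1.6]
gripper_width: 16.9
grip_force: 107.3
clock: 7.58
eef_pos: [620.4, -301.3, 156.0]
eef_rot: [[-0.913, 0.184, 0.364], [0.175, 0.983, -0.06], [-0.369, 0.009, -0.929]]
force: [0.2, -0.4, -3.5]
gripper_width: 16.5
grip_force: 107.4
7.7333 [ 619.27739283 -302.23298159  155.22715475] (array([-4.18847041,  3.29529019, -3.34849896]), array([ 0.52599134, -0.65430892,  0.1572951 ]))
lip [ 488.2947992  -276.94148242   71.84927858] [365.46304848 375.03237147]
(np.float64(357.86711980108373), np.float64(358.1759119436072))
(np.float64(373.39431610783544), np.float64(392.6278439681388))
0 [0.0023, 0.0004, 0.0069] [0.07, -0.08, 0.02]
4 [0.0024, 0.0004, 0.0069] [0.07, -0.08, 0.02]
7 [0.0024, 0.0004, 0.0069] [0.07, -0.08, 0.02]
```

View pics/s1.png

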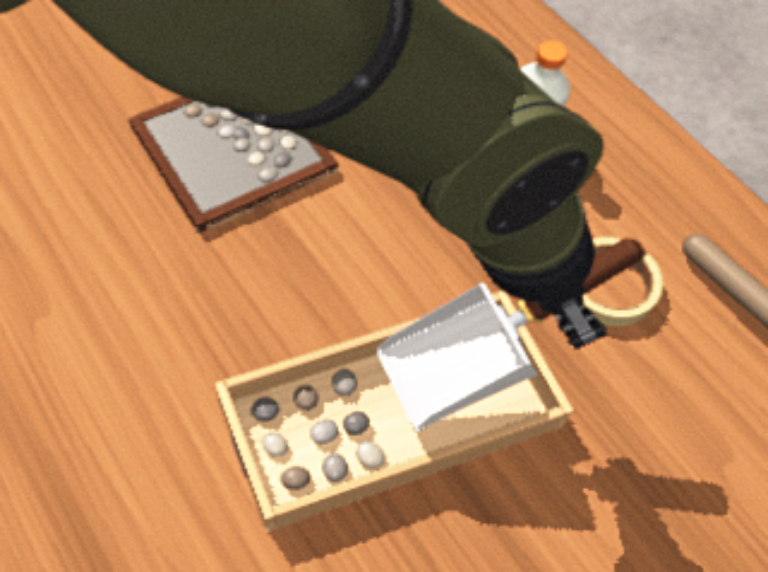

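The lip corners appear at side (358,361) and (375,395.5), about 3 px lower than predicted, so the scoop droops slightly nose-down. I'll descend into the empty half and feel for the floor.

```bash
python3 -m inch '{"delta_pos":[[0.0019,0.0004,0.0058],[0.0019,0.0004,0.0058],[0.0019,0.0004,0.0058],[0.0019,0.0004,0.0058],[0.0019,0.0004,0.0058],[0.0019,0.0004,0.0058],[0.0019,0.0004,0.0058],[0.0019,0.0004,0.0058]],"turn":[[0,0,0],[0,0,0],[0,0,0],[0,0,0],[0,0,0],[0,0,0],[0,0,0],[0,0,0]]}'
python3 -m inch '{"delta_pos":[[0.0004,0,0.0009],[0.0004,0,0.0009],[0.0004,0,0.0009],[0.0004,0,0.0009],[0.0004,0,0.0009],[0.0004,0,0.0009],[0.0004,0,0.0009],[0,0,0]],"turn":[[0,0,0],[0,0,0],[0,0,0],[0,0,0],[0,0,0],[0,0,0],[0,0,0],[0,0,0]]}'
python3 - <<'E'
from h import *
im=capture("side");cv2.imwrite("pics/s2.png",im[:,:,::-1])
n=now();s=get_state();print(s["force"],s["moment"],"lip",n[0]+n[1]@np.array([55-TX,0,TZ]))
E
```

```text
clock: 8.4
eef_pos: [624.2, -302.2, 106.4]
eef_rot: [[-0.913, 0.188, 0.362], [0.177, 0.982, -0.063], [-0.368, 0.006, -0.93]]
force: [0.2, -0.4, -0.8]
gripper_width: 16.1
grip_force: 107.4
clock: 9.07
eef_pos: [623.7, -302.2, 100.2]
eef_rot: [[-0.913, 0.188, 0.362], [0.177, 0.982, -0.063], [-0.368, 0.006, -0.93]]
force: [-0.1, -0.1, -2.1]
gripper_width: 16.5
grip_force: 107.4
[-0.4833264   0.2133409  -1.31219016] [0.11150968 0.44303336 0.04508505] lip [ 493.21965389 -276.67307318   16.32831278]
```

```bash
python3 -m inch '{"delta_pos":[[0.0004,0,0.0009],[0.0004,0,0.0009],[0.0004,0,0.0009],[0.0004,0,0.0009],[0,0,0],[0,0,0],[0,0,0],[0,0,0]],"turn":[[0,0,0],[0,0,0],[0,0,0],[0,0,0],[0,0,0],[0,0,0],[0,0,0],[0,0,0]]}'
python3 -m inch '{"delta_pos":[[0.0004,0,0.0009],[0.0004,0,0.0009],[0,0,0],[0,0,0],[0,0,0],[0,0,0],[0,0,0],[0,0,0]],"turn":[[0,0,0],[0,0,0],[0,0,0],[0,0,0],[0,0,0],[0,0,0],[0,0,0],[0,0,0]]}'
python3 -c "
from h import *
im=capture('side');cv2.imwrite('pics/s3.png',cv2.resize(im[200:460,200:520],None,fx=2.4,fy=2.2)[:,:,::-1])
n=now();s=get_state();l=n[0]+n[1]@np.array([55-TX,0,TZ]);print(s['force'],s['moment'],'lip',l)
for y in(37,-37): print(proj(cal('side'),n[0]+n[1]@np.array([55-TX,y,TZ])))"
```

```text
clock: 9.78
eef_pos: [623.7, -302.2, 96.4]
eef_rot: [[-0.913, 0.188, 0.363], [0.177, 0.982, -0.063], [-0.368, 0.006, -0.93]]
force: [0.6, -0.5, -1.0]
gripper_width: 16.2
grip_force: 107.4
clock: 10.45
eef_pos: [623.7, -302.1, 94.4]
eef_rot: [[-0.913, 0.188, 0.363], [0.177, 0.982, -0.063], [-0.368, 0.006, -0.93]]
force: [-0.3, 0.1, -2.7]
gripper_width: 16.7
grip_force: 107.4
[ 0.90880603  1.08053714 -1.20583414] [ 0.0886659   0.49353876 -0.0363711 ] lip [ 493.07096496 -276.63324527   10.48916357]
(np.float64(357.5982856443031), np.float64(368.1001145956006))
(np.float64(372.1092844162633), np.float64(400.9889989918788))
```

View pics/s3.png

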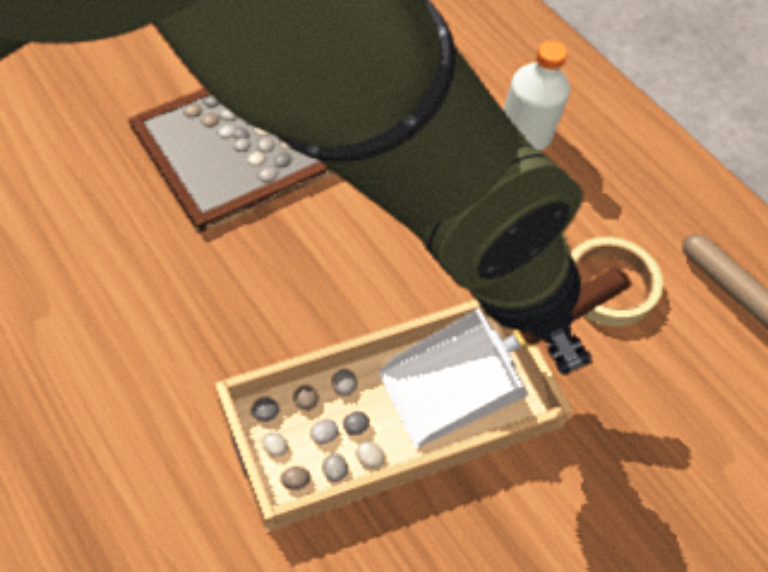

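```bash
python3 -m inch '{"delta_pos":[[0.0004,0,0.0009],[0,0,0],[0.0004,0,0.0009],[0,0,0],[0.0004,0,0.0009],[0,0,0],[0,0,0],[0,0,0]],"turn":[[0,0,0],[0,0,0],[0,0,0],[0,0,0],[0,0,0],[0,0,0],[0,0,0],[0,0,0]]}'
python3 -c "
from h import *
n=now();s=get_state();l=n[0]+n[1]@np.array([55-TX,0,TZ]);print(s['force'],s['moment'],'lip',l)"
```

```text
clock: 11.17
eef_pos: [623.5, -302.1, 91.4]
eef_rot: [[-0.913, 0.188, 0.363], [0.177, 0.982, -0.063], [-0.368, 0.006, -0.93]]
force: [-0.1, -0.5, -1.1]
gripper_width: 16.7
grip_force: 107.4
[-0.06819467 -0.46006857 -1.10009979] [0.13042955 0.42403345 0.06833448] lip [ 492.94013009 -276.54276658    7.49081833]
```

```bash
python3 -c "
from h import *
tr=(487.6,-273.3)
n=now();l=n[0]+n[1]@np.array([55-TX,0,TZ]);e=(l[:2]-tr);a=np.radians(169);print(e@[np.cos(a),np.sin(a)],e@[-np.sin(a),np.cos(a)])
print('A');A=pose(tr,169,25,0,6.8,14);plan(n,A,8)
print('B');B=pose(tr,169,65,0,6.8,8);plan(A,B,8)
print('C');C=pose(tr,169,108,0,6.6,5);plan(B,C,8)"
```

```text
-5.860765890482402 2.164242967202072
A
0 [0.0033, 0.0003, 0.0012] [0.05, 0.95, 0.01]
4 [0.0032, 0.0003, 0.0015] [0.05, 0.95, 0.01]
7 [0.0031, 0.0003, 0.0016] [0.05, 0.95, 0.01]
B
0 [0.0046, -0.0, 0.0008] [0.0, 0.75, 0.0]
4 [0.0045, -0.0, 0.0011] [0.0, 0.75, -0.0]
7 [0.0045, -0.0, 0.0012] [-0.0, 0.75, -0.0]
C
0 [0.0052, -0.0, 0.0003] [0.0, 0.37, 0.0]
4 [0.0052, 0.0, 0.0004] [0.0, 0.37, 0.0]
7 [0.0051, -0.0, 0.0005] [-0.0, 0.37, -0.0]
```

```bash
python3 -m inch '{"delta_pos":[[0.0033,0.0003,0.0012],[0.0033,0.0003,0.0013],[0.0032,0.0003,0.0014],[0.0032,0.0003,0.0014],[0.0032,0.0003,0.0015],[0.0032,0.0003,0.0015],[0.0031,0.0003,0.0016],[0.0031,0.0003,0.0016]],"turn":[[0.05,0.95,0],[0.05,0.95,0],[0.05,0.95,0],[0.05,0.95,0],[0.05,0.95,0],[0.05,0.95,0],[0.05,0.95,0],[0.05,0.95,0]]}'
python3 -c "
from h import *
tr=(487.6,-273.3)
n=now();l=n[0]+n[1]@np.array([55-TX,0,TZ]);e=(l[:2]-tr);a=np.radians(169);print(l,e@[np.cos(a),np.sin(a)],e@[-np.sin(a),np.cos(a)],get_state()['force'])
B=pose(tr,169,65,0,6.8,8);plan(n,B,8)"
```

```text
clock: 11.83
eef_pos: [603.5, -295.7, 72.3]
eef_rot: [[-0.953, 0.19, 0.236], [0.184, 0.982, -0.046], [-0.241, -0.0, -0.971]]
force: [0.3, 0.5, -2.2]
gripper_width: 16.2
grip_force: 107.4
[ 463.07866553 -268.52617292    6.86930818] 24.98169763482807 -0.0072272375119482035 [ 0.30084571  0.54781954 -2.20282186]
0 [0.0046, -0.0, 0.0008] [-0.0, 0.74, 0.01]
4 [0.0045, -0.0, 0.0011] [-0.0, 0.74, 0.01]
7 [0.0045, -0.0, 0.0012] [-0.0, 0.74, 0.01]
```

Tracking is exact, so I continue the push.

```bash
python3 -m inch '{"delta_pos":[[0.0046,0,0.0008],[0.0046,0,0.0009],[0.0046,0,0.001],[0.0045,0,0.001],[0.0045,0,0.0011],[0.0045,0,0.0011],[0.0045,0,0.0012],[0.0045,0,0.0012]],"turn":[[0,0.75,0],[0,0.75,0],[0,0.75,0],[0,0.75,0],[0,0.75,0],[0,0.75,0],[0,0.75,0],[0,0.75,0]]}'
python3 -c "
from h import *
tr=(487.6,-273.3)
im=capture('side');cv2.imwrite('pics/s4.png',cv2.resize(im[200:460,200:520],None,fx=2.4,fy=2.2)[:,:,::-1])
n=now();l=n[0]+n[1]@np.array([55-TX,0,TZ]);e=(l[:2]-tr);a=np.radians(169);print(l,e@[np.cos(a),np.sin(a)],e@[-np.sin(a),np.cos(a)],get_state()['force'])
B=pose(tr,169,108,0,6.6,5);plan(n,B,8)"
```

```text
clock: 12.5
eef_pos: [570.0, -289.2, 57.0]
eef_rot: [[-0.972, 0.19, 0.135], [0.188, 0.982, -0.027], [-0.138, -0.0, -0.99]]
force: [1.1, -0.6, -2.1]
gripper_width: 16.4
grip_force: 107.4
[ 422.68938084 -260.7025806     6.75946226] 66.12172919988832 0.019560707605513983 [-0.6349815  0.3728278 -2.9839653]
0 [0.005, -0.0, 0.0003] [-0.0, 0.35, 0.0]
4 [0.005, -0.0, 0.0004] [-0.0, 0.35, 0.0]
7 [0.005, -0.0, 0.0005] [-0.0, 0.35, 0.0]
```

View pics/s4.png

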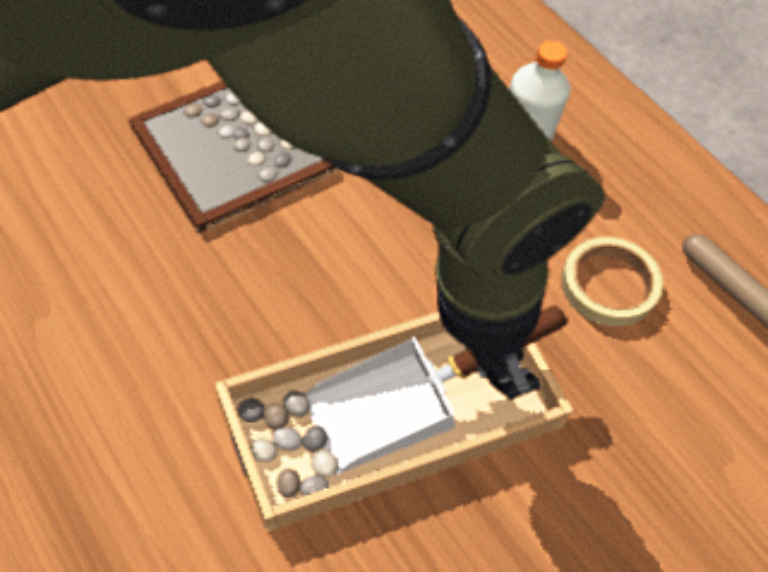

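The pebbles have bunched ahead of the lip, around (280,440) in the crop, and none are aboard yet. I continue so the end wall makes them ride up.

```bash
python3 -m inch '{"delta_pos":[[0.003,0,0.0002],[0.003,0,0.0002],[0.003,0,0.0002],[0.003,0,0.0002],[0.003,0,0.0003],[0.003,0,0.0003],[0.003,0,0.0003],[0.003,0,0.0003]],"turn":[[0,0.35,0],[0,0.35,0],[0,0.35,0],[0,0.35,0],[0,0.35,0],[0,0.35,0],[0,0.35,0],[0,0.35,0]]}'
python3 -m inch '{"delta_pos":[[0.003,0,0.0002],[0.003,0,0.0002],[0.003,0,0.0002],[0.003,0,0.0002],[0.003,0,0.0002],[0.003,0,0.0002],[0,0,0],[0,0,0]],"turn":[[0,0,0],[0,0,0],[0,0,0],[0,0,0],[0,0,0],[0,0,0],[0,0,0],[0,0,0]]}'
python3 -c "
from h import *
tr=(487.6,-273.3)
im=capture('side');cv2.imwrite('pics/s5.png',cv2.resize(im[330:430,270:440],None,fx=4.5,fy=4.5,interpolation=cv2.INTER_CUBIC)[:,:,::-1])
n=now();l=n[0]+n[1]@np.array([55-TX,0,TZ]);e=(l[:2]-tr);a=np.radians(169);print(l,e@[np.cos(a),np.sin(a)],e@[-np.sin(a),np.cos(a)],get_state()['force'],np.degrees(np.arcsin(-n[1][2,0])))
B=pose(tr,169,120,0,6.6,4);plan(n,B,8)"
```

```text
clock: 13.22
eef_pos: [546.9, -284.7, 52.4]
eef_rot: [[-0.978, 0.19, 0.088], [0.189, 0.982, -0.017], [-0.09, -0.0, -0.996]]
force: [0.0, -0.2, -2.9]
gripper_width: 16.4
grip_force: 107.4
clock: 13.88
eef_pos: [530.2, -281.8, 49.8]
eef_rot: [[-0.978, 0.19, 0.09], [0.189, 0.982, -0.018], [-0.092, -0.001, -0.996]]
force: [1.6, -1.2, -1.1]
gripper_width: 16.1
grip_force: 107.4
[ 381.63954299 -252.94025188    6.63535482] 107.8984880511519 0.23252615163083235 [ 2.23597559 -0.55490968 -1.81076494] 5.260035178615816
0 [0.0014, 0.0, 0.0003] [-0.0, 0.16, 0.01]
4 [0.0014, 0.0, 0.0003] [-0.0, 0.16, 0.01]
7 [0.0014, 0.0, 0.0003] [-0.0, 0.16, 0.01]
```

View pics/s5.png

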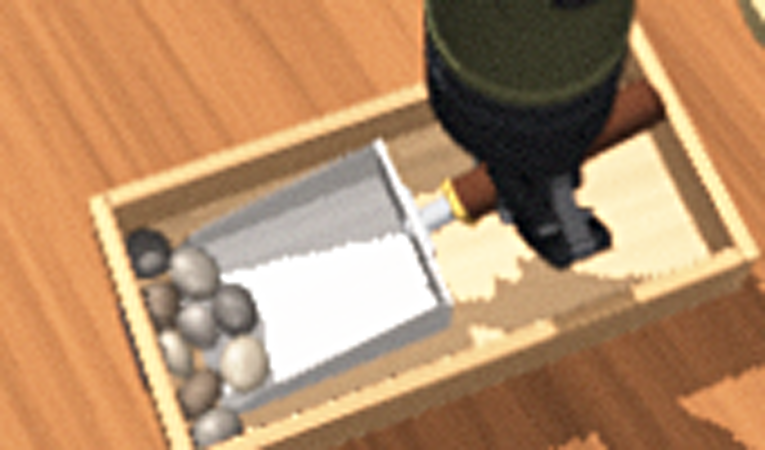

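Four to five pebbles are on or over the lip, around (225,310) in the crop. I push to just short of the wall, then tip the nose up in place.

```bash
python3 -m inch '{"delta_pos":[[0.0016,0,0.0002],[0.0016,0,0.0002],[0.0016,0,0.0002],[0.0016,0,0.0002],[0.0016,0,0.0002],[0.0016,0,0.0002],[0.0016,0,0.0002],[0.0016,0,0.0002]],"turn":[[0,0.1,0],[0,0.1,0],[0,0.1,0],[0,0.1,0],[0,0.1,0],[0,0.1,0],[0,0.1,0],[0,0.1,0]]}'
python3 -c "
from h import *
tr=(487.6,-273.3)
n=now();l=n[0]+n[1]@np.array([55-TX,0,TZ]);e=(l[:2]-tr);a=np.radians(169);print(l,e@[np.cos(a),np.sin(a)],e@[-np.sin(a),np.cos(a)],get_state()['force'],np.degrees(np.arcsin(-n[1][2,0])))
B=pose(tr,169,119,0,8,0);plan(n,B,8)
C=pose(tr,169,113,0,32,-10);plan(B,C,8)
D=pose(tr,169,108,0,110,-10);plan(C,D,8)"
```

```text
clock: 14.6
eef_pos: [528.4, -281.6, 50.6]
eef_rot: [[-0.977, 0.19, 0.097], [0.189, 0.982, -0.02], [-0.099, -0.001, -0.995]]
force: [16.6, -6.3, 3.6]
gripper_width: 16.8
grip_force: 107.9
[ 380.15225013 -252.97022398    6.27529303] 109.3527362116583 0.5457364347447538 [16.57992599 -6.29563906  3.62119718] 5.7074169552945655
0 [0.0009, 0.0, 0.0016] [-0.01, 0.71, 0.01]
4 [0.0008, 0.0, 0.0016] [-0.01, 0.71, 0.01]
7 [0.0008, 0.0, 0.0017] [-0.01, 0.71, 0.01]
0 [-0.0011, -0.0, 0.0004] [-0.0, 1.25, 0.0]
4 [-0.0011, 0.0, 0.0003] [-0.0, 1.25, -0.0]
7 [-0.0011, -0.0, 0.0002] [-0.0, 1.25, -0.0]
0 [0.0011, -0.0, -0.0097] [0.0, 0.0, 0.0]
4 [0.0011, -0.0, -0.0097] [0.0, 0.0, 0.0]
7 [0.0011, -0.0, -0.0097] [0.0, 0.0, 0.0]
```

The load is wedged at 17 N. I back off slightly while rotating the nose up about the lip.

```bash
python3 -m inch '{"delta_pos":[[-0.0004,0,0.0015],[-0.0004,0,0.0015],[-0.0004,0,0.0015],[-0.0004,0,0.0015],[-0.0004,0,0.0015],[-0.0004,0,0.0015],[-0.0004,0,0.0015],[-0.0004,0,0.0015]],"turn":[[0,0.72,0],[0,0.72,0],[0,0.72,0],[0,0.72,0],[0,0.72,0],[0,0.72,0],[0,0.72,0],[0,0.72,0]]}'
python3 -c "
from h import *
tr=(487.6,-273.3)
im=capture('side');cv2.imwrite('pics/s6.png',cv2.resize(im[330:430,270:440],None,fx=4.5,fy=4.5,interpolation=cv2.INTER_CUBIC)[:,:,::-1])
n=now();l=n[0]+n[1]@np.array([55-TX,0,TZ]);e=(l[:2]-tr);a=np.radians(169);print(l,e@[np.cos(a),np.sin(a)],e@[-np.sin(a),np.cos(a)],get_state()['force'],np.degrees(np.arcsin(-n[1][2,0])))
"
```

```text
clock: 15.27
eef_pos: [520.3, -279.8, 34.6]
eef_rot: [[-0.982, 0.19, -0.025], [0.19, 0.982, 0.004], [0.026, -0.0, -1.0]]
force: [2.5, -2.4, -4.4]
gripper_width: 16.2
grip_force: 107.4
[ 368.04685831 -250.27686185    9.26147493] 121.74963561457669 0.21167660571842006 [ 2.66944576 -0.73397705 -3.30598263] -1.5002235329096043
```

```bash
python3 -c "
from h import *
tr=(487.6,-273.3)
n=now()
C=pose(tr,169,115,0,36,-10);plan(n,C,8)
D=pose(tr,169,110,0,100,-10);plan(C,D,8)"
```

```text
0 [-0.0011, 0.0, -0.0005] [-0.0, 1.06, 0.01]
4 [-0.001, 0.0, -0.0005] [-0.0, 1.06, 0.01]
7 [-0.001, 0.0, -0.0006] [-0.0, 1.06, 0.01]
0 [0.0008, -0.0, -0.008] [0.0, 0.0, 0.0]
4 [0.0008, -0.0, -0.008] [0.0, 0.0, 0.0]
7 [0.0008, -0.0, -0.008] [0.0, 0.0, 0.0]
```

```bash
python3 -m inch '{"delta_pos":[[-0.001,0,-0.0005],[-0.001,0,-0.0005],[-0.001,0,-0.0005],[-0.001,0,-0.0005],[-0.001,0,-0.0005],[-0.001,0,-0.0005],[-0.001,0,-0.0006],[-0.001,0,-0.0006]],"turn":[[0,1.06,0],[0,1.06,0],[0,1.06,0],[0,1.06,0],[0,1.06,0],[0,1.06,0],[0,1.06,0],[0,1.06,0]]}'
python3 -m inch '{"delta_pos":[[0.0003,0,-0.003],[0.0006,0,-0.006],[0.0008,0,-0.008],[0.0008,0,-0.008],[0.0008,0,-0.008],[0.0006,0,-0.006],[0.0003,0,-0.003],[0,0,0]],"turn":[[0,0,0],[0,0,0],[0,0,0],[0,0,0],[0,0,0],[0,0,0],[0,0,0],[0,0,0]]}'
python3 -c "
from h import *
for k in range(1): im=capture('side'); im2=capture('wrist')
a=cv2.resize(im[300:440,250:450],(500,350),interpolation=cv2.INTER_CUBIC); b=cv2.resize(im2[:240],(640,240))
cv2.imwrite('pics/s7w.png',im2[:,:,::-1]);cv2.imwrite('pics/s7s.png',im[:,:,::-1])
o=np.zeros((600,640,3),np.uint8);o[:350,:500]=a;o[355:595]=b;cv2.imwrite('pics/s7.png',o[:,:,::-1])
n=now();s=get_state();print(n[0],np.degrees(np.arcsin(-n[1][2,0])),s['force'],s['moment'],s['clock'])"
```

```text
clock: 15.98
eef_pos: [525.3, -280.9, 36.9]
eef_rot: [[-0.966, 0.19, -0.176], [0.187, 0.982, 0.034], [0.179, -0.0, -0.984]]
force: [0.4, -0.0, -3.8]
gripper_width: 16.0
grip_force: 109.0
clock: 16.65
eef_pos: [532.6, -282.1, 81.8]
eef_rot: [[-0.968, 0.19, -0.166], [0.188, 0.982, 0.031], [0.169, -0.001, -0.986]]
force: [0.1, -0.8, -2.9]
gripper_width: 16.6
grip_force: 108.9
[ 531.77154636 -281.88833684   80.63256094] -9.851167312786748 [-0.5282278   0.25307562 -2.66388462] [-0.1275001  -0.46750157 -0.00409024] 16.75
```

View pics/s7.png

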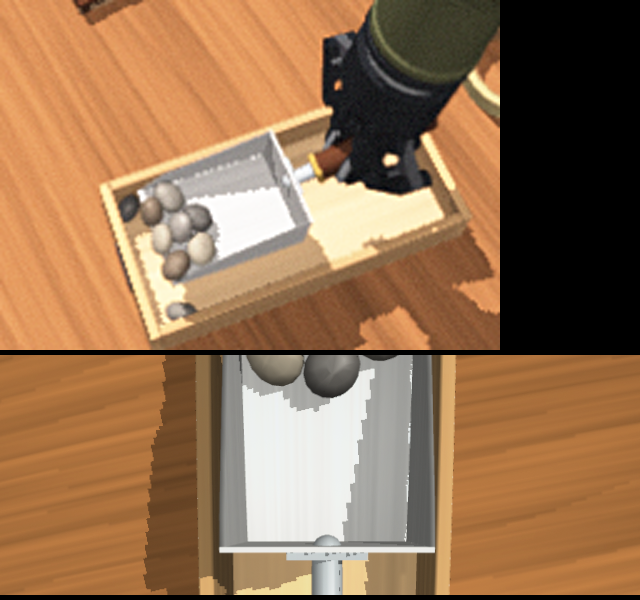

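Seven pebbles are in the scoop, bunched near the lip at side crop (180,225). Two stay in the tray, at (128,207) and (182,311). Still above the tray, I tip farther back so they slide away from the lip.

```bash
python3 -c "
from h import *
tr=(487.6,-273.3)
n=now();l=n[0]+n[1]@np.array([55-TX,0,TZ]);print(l)
C=pose(tr,169,100,0,135,-27);plan(n,C,16)"
```

```text
[ 377.33939986 -251.99266017   78.41205559]
0 [-0.0003, -0.0, -0.0007] [-0.0, 1.07, 0.0]
8 [-0.0002, -0.0, -0.0007] [-0.0, 1.07, 0.0]
15 [-0.0001, 0.0, -0.0007] [-0.0, 1.07, 0.0]
```

```bash
python3 -m inch '{"delta_pos":[[-0.0003,0,-0.0007],[-0.0003,0,-0.0007],[-0.0003,0,-0.0007],[-0.0003,0,-0.0007],[-0.0003,0,-0.0007],[-0.0003,0,-0.0007],[-0.0002,0,-0.0007],[-0.0002,0,-0.0007]],"turn":[[0,1.07,0],[0,1.07,0],[0,1.07,0],[0,1.07,0],[0,1.07,0],[0,1.07,0],[0,1.07,0],[0,1.07,0]]}'
python3 -m inch '{"delta_pos":[[-0.0002,0,-0.0007],[-0.0002,0,-0.0007],[-0.0002,0,-0.0007],[-0.0002,0,-0.0007],[-0.0002,0,-0.0007],[-0.0001,0,-0.0007],[-0.0001,0,-0.0007],[-0.0001,0,-0.0007]],"turn":[[0,1.07,0],[0,1.07,0],[0,1.07,0],[0,1.07,0],[0,1.07,0],[0,1.07,0],[0,1.07,0],[0,1.07,0]]}'
cat > cnt.py <<'E'
from h import *
import sys
# mask non-white in bowl floor as seen from wrist camera: rows of pebbles in scoop coords
c=cal("wrist");im=capture("wrist");cv2.imwrite(sys.argv[1],im[:,:,::-1]);n=now()
T=lambda x,y,z:n[0]+n[1]@np.array([x-TX,-y,TZ-z])
S=4;src=[proj(c,T(*q)) for q in((-48,-35,2),(-48,35,2),(10,35,2),(10,-35,2))]
M=cv2.getPerspectiveTransform(np.float32(src),np.float32([[0,0],[70*S,0],[70*S,58*S],[0,58*S]]))
w=cv2.warpPerspective(im,M,(70*S,58*S));hsv=cv2.cvtColor(w,cv2.COLOR_RGB2HSV);g=w.max(2)
print("bowl rows (x=-48..10) dark frac per 6mm:",[(round(float((g[i*24:(i+1)*24]<130).mean()),2),round(float((hsv[i*24:(i+1)*24,:,1]>25).mean()),2)) for i in range(9)])
s=get_state();print(n[0],np.degrees(np.arcsin(-n[1][2,0])),s["force"],s["moment"],s["clock"])
E
python3 cnt.py pics/w8.png
```

```text
clock: 17.42
eef_pos: [535.0, -282.4, 84.9]
eef_rot: [[-0.931, 0.19, -0.312], [0.18, 0.982, 0.06], [0.317, -0.0, -0.948]]
force: [0.2, -0.2, -2.6]
gripper_width: 16.5
grip_force: 109.0
clock: 18.08
eef_pos: [538.3, -283.0, 89.5]
eef_rot: [[-0.874, 0.19, -0.447], [0.169, 0.982, 0.086], [0.455, -0.0, -0.891]]
force: [-0.1, -0.5, -2.7]
gripper_width: 16.3
grip_force: 109.0
bowl rows (x=-48..10) dark frac per 6mm: [(0.0, 0.0), (0.0, 0.0), (0.0, 0.0), (0.0, 0.0), (0.0, 0.0), (0.0, 0.0), (0.0, 0.0), (0.0, 0.0), (0.24, 0.01)]
[ 538.82729289 -282.81003231   89.09191871] -27.07470836628891 [ 0.50170132  0.40732182 -3.0768853 ] [-0.13835248 -1.01297495 -0.00932952] 18.1333
```

```bash
python3 -c "
from h import *
tr=(487.6,-273.3)
n=now();l=n[0]+n[1]@np.array([55-TX,0,TZ]);print(l)
C=pose(tr,169,95,0,190,-40);plan(n,C,16)
a=cv2.imread('pics/s7w.png');b=cv2.imread('pics/w8.png')
for i in(a,b): print([int(i[r,250:405].max(1).min()) if 0 else int((i[r,250:405].max(1)<140).sum()) for r in range(0,70,6)])"
```

```text
[ 390.66116726 -254.20089371  133.54736161]
0 [0.0012, -0.0, -0.001] [-0.0, 0.81, 0.0]
8 [0.0013, -0.0, -0.0009] [-0.0, 0.81, 0.0]
15 [0.0014, -0.0, -0.0008] [-0.0, 0.81, 0.0]
[91, 62, 81, 101, 87, 61, 36, 13, 0, 0, 0, 0]
[100, 89, 85, 69, 104, 101, 88, 66, 40, 25, 0, 0]
```

```bash
python3 -m inch '{"delta_pos":[[0.0012,0,-0.001],[0.0012,0,-0.001],[0.0012,0,-0.001],[0.0012,0,-0.001],[0.0013,0,-0.001],[0.0013,0,-0.001],[0.0013,0,-0.001],[0.0013,0,-0.001]],"turn":[[0,0.81,0],[0,0.81,0],[0,0.81,0],[0,0.81,0],[0,0.81,0],[0,0.81,0],[0,0.81,0],[0,0.81,0]]}'
python3 -c "
from h import *
b=capture('wrist');print([int((b[r,250:405].max(1)<140).sum()) for r in range(0,190,6)])"
```

```text
clock: 18.8
eef_pos: [533.9, -282.2, 102.3]
eef_rot: [[-0.818, 0.19, -0.542], [0.159, 0.982, 0.105], [0.552, -0.0, -0.834]]
force: [-0.2, 0.2, -2.7]
gripper_width: 16.2
grip_force: 109.1
[0, 0, 0, 1, 3, 6, 10, 15, 25, 39, 18, 5, 12, 24, 49, 48, 46, 70, 64, 53, 79, 82, 76, 76, 94, 101, 81, 49, 65, 73, 64, 39]
```

The pebbles have slid to the back wall: the wrist columns are clear at the top and dark at rows 50–185. Now I ease back to about 12° nose-up, carry across, then level.

```bash
python3 -c "
from h import *
tr=(487.6,-273.3);pa=(521.7,55.6)
n=now();l=n[0]+n[1]@np.array([55-TX,0,TZ]);print(l)
C=pose(tr,169,90,0,180,-12);plan(n,C,16)
print('D');D=pose(pa,169,55,0,150,-12);plan(C,D,20)
print('E');E=pose(pa,169,55,0,105,-1);plan(D,E,16)"
```

```text
[ 391.83297873 -254.57411148  163.31959158]
0 [0.0015, -0.0, -0.0046] [-0.0, -1.35, 0.0]
8 [0.0006, -0.0, -0.0048] [-0.0, -1.35, 0.0]
15 [-0.0001, -0.0, -0.0048] [-0.0, -1.35, 0.0]
D
0 [-0.0006, 0.0165, 0.0014] [0.0, 0.0, 0.0]
10 [-0.0006, 0.0165, 0.0014] [0.0, 0.0, 0.0]
19 [-0.0006, 0.0165, 0.0014] [0.0, 0.0, 0.0]
E
0 [-0.0001, 0.0, 0.0009] [-0.0, -0.69, -0.0]
8 [0.0, 0.0, 0.0009] [-0.0, -0.69, -0.0]
15 [0.0001, 0.0, 0.0009] [0.0, -0.69, -0.0]
```

```bash
python3 -m inch '{"delta_pos":[[0.0015,0,-0.0046],[0.0014,0,-0.0046],[0.0013,0,-0.0047],[0.0012,0,-0.0047],[0.001,0,-0.0047],[0.0009,0,-0.0048],[0.0008,0,-0.0048],[0.0007,0,-0.0048]],"turn":[[0,-1.35,0],[0,-1.35,0],[0,-1.35,0],[0,-1.35,0],[0,-1.35,0],[0,-1.35,0],[0,-1.35,0],[0,-1.35,0]]}'
python3 -m inch '{"delta_pos":[[0.0006,0,-0.0048],[0.0005,0,-0.0048],[0.0004,0,-0.0048],[0.0003,0,-0.0048],[0.0002,0,-0.0048],[0.0001,0,-0.0048],[0,0,-0.0048],[0,0,-0.0048]],"turn":[[0,-1.35,0],[0,-1.35,0],[0,-1.35,0],[0,-1.35,0],[0,-1.35,0],[0,-1.35,0],[0,-1.35,0],[0,-1.35,0]]}'
python3 -m inch '{"delta_pos":[[0,0.002,0],[0,0.005,0],[0,0.009,0],[-0.0006,0.013,0.001],[-0.0006,0.016,0.0014],[-0.0006,0.018,0.0014],[-0.0006,0.018,0.0014],[-0.0006,0.018,0.0014]],"turn":[[0,0,0],[0,0,0],[0,0,0],[0,0,0],[0,0,0],[0,0,0],[0,0,0],[0,0,0]]}'
python3 -m inch '{"delta_pos":[[-0.0006,0.018,0.0014],[-0.0006,0.018,0.0014],[-0.0006,0.018,0.0014],[-0.0006,0.018,0.0014],[-0.0006,0.018,0.0014],[-0.0006,0.018,0.0014],[-0.0006,0.018,0.0014],[-0.0006,0.018,0.0014]],"turn":[[0,0,0],[0,0,0],[0,0,0],[0,0,0],[0,0,0],[0,0,0],[0,0,0],[0,0,0]]}'
python3 -m inch '{"delta_pos":[[-0.0006,0.018,0.0014],[-0.0006,0.016,0.0014],[-0.0006,0.013,0.001],[0,0.01,0],[0,0.007,0],[0,0.004,0],[0,0.002,0],[0,0,0]],"turn":[[0,0,0],[0,0,0],[0,0,0],[0,0,0],[0,0,0],[0,0,0],[0,0,0],[0,0,0]]}'
python3 -c "
from h import *
pa=(521.7,55.6);n=now()
E=pose(pa,169,55,0,105,-1);plan(n,E,16)
b=capture('wrist');cv2.imwrite('pics/w9.png',b[:,:,::-1]);print([int((b[r,250:405].max(1)<140).sum()) for r in range(0,190,6)],get_state()['clock'])"
```

```text
clock: 19.52
eef_pos: [544.2, -284.3, 140.1]
eef_rot: [[-0.907, 0.19, -0.376], [0.176, 0.982, 0.072], [0.383, -0.0, -0.924]]
force: [0.1, -0.3, -2.7]
gripper_width: 16.1
grip_force: 109.0
clock: 20.18
eef_pos: [553.9, -286.1, 177.2]
eef_rot: [[-0.961, 0.19, -0.2], [0.186, 0.982, 0.038], [0.203, -0.0, -0.979]]
force: [-0.1, 0.5, -2.3]
gripper_width: 16.3
grip_force: 109.0
clock: 20.85
eef_pos: [574.7, -185.7, 169.1]
eef_rot: [[-0.961, 0.188, -0.202], [0.184, 0.982, 0.04], [0.206, 0.001, -0.979]]
force: [0.6, 0.1, -2.5]
gripper_width: 16.4
grip_force: 109.0
clock: 21.52
eef_pos: [603.8, -44.8, 157.1]
eef_rot: [[-0.961, 0.188, -0.203], [0.184, 0.982, 0.039], [0.206, 0.001, -0.978]]
force: [-0.1, 0.2, -3.6]
gripper_width: 16.4
grip_force: 109.0
clock: 22.18
eef_pos: [618.3, 19.9, 153.5]
eef_rot: [[-0.961, 0.191, -0.201], [0.187, 0.982, 0.038], [0.205, -0.001, -0.979]]
force: [0.3, 0.4, -3.1]
gripper_width: 16.3
grip_force: 109.0
0 [-0.0002, 0.001, 0.0014] [-0.0, -0.68, 0.0]
8 [-0.0001, 0.001, 0.0014] [-0.0, -0.68, 0.0]
15 [0.0001, 0.001, 0.0014] [-0.0, -0.68, 0.0]
[0, 0, 0, 0, 0, 2, 2, 4, 4, 6, 10, 13, 5, 7, 12, 17, 29, 70, 68, 53, 53, 68, 62, 49, 54, 86, 76, 33, 27, 43, 46, 42] 22.2333
```

```bash
python3 -m inch '{"delta_pos":[[-0.0002,0.001,0.0014],[-0.0002,0.001,0.0014],[-0.0002,0.001,0.0014],[-0.0002,0.001,0.0014],[-0.0001,0.001,0.0014],[-0.0001,0.001,0.0014],[-0.0001,0.001,0.0014],[-0.0001,0.001,0.0014]],"turn":[[0,-0.68,0],[0,-0.68,0],[0,-0.68,0],[0,-0.68,0],[0,-0.68,0],[0,-0.68,0],[0,-0.68,0],[0,-0.68,0]]}'
python3 -m inch '{"delta_pos":[[0,0.001,0.0014],[0,0.001,0.0014],[0,0.001,0.0014],[0,0.001,0.0014],[0,0.001,0.0014],[0,0.001,0.0014],[0,0.001,0.0014],[0,0.001,0.0014]],"turn":[[0,-0.68,0],[0,-0.68,0],[0,-0.68,0],[0,-0.68,0],[0,-0.68,0],[0,-0.68,0],[0,-0.68,0],[0,-0.68,0]]}'
python3 -m inch '{"delta_pos":[[0,0,0],[0,0,0],[0,0,0],[0,0,0],[0,0,0],[0,0,0],[0,0,0],[0,0,0]],"turn":[[0,0,0],[0,0,0],[0,0,0],[0,0,0],[0,0,0],[0,0,0],[0,0,0],[0,0,0]]}'
python3 -c "
from h import *
n=now();T=lambda x,y,z:n[0]+n[1]@np.array([x-TX,-y,TZ-z])
print('bowl',T(0,0,15),'pitch',np.degrees(np.arcsin(-n[1][2,0])),'roll',n[1][2,1]*57.3)
b=capture('wrist');im=capture('side');t=capture('top');print([int((b[r,250:405].max(1)<140).sum()) for r in range(0,190,6)],get_state()['clock'])
for k,i in(('wA',b),('sA',im),('tA',t)):cv2.imwrite(f'pics/{k}.png',i[:,:,::-1])
# scoop droop: back-edge row / corners in wrist; and lip in side
c=cal('wrist');s=cal('side')
print('pred back edge',proj(c,T(-52,39,40)),proj(c,T(-52,-39,40)))
g=b.astype(int);print('bright back edge rows',[int(r) for r in range(180,215) if g[r,225:290].min(1).mean()>200])
print('side pred lip',proj(s,T(55,38,0)),proj(s,T(55,-38,0)),'back',proj(s,T(-52,39,40)),proj(s,T(-52,-39,40)))
hs=cv2.cvtColor(im,cv2.COLOR_RGB2HSV);m=((hs[:,:,1]<45)&(hs[:,:,2]>150)).astype(np.uint8)
nn,lab,st,ce=cv2.connectedComponentsWithStats(m)
for i in range(1,nn):
  if st[i,4]>150:
    ys,xs=np.where(lab==i);print(st[i],'L',(xs.min(),ys[xs.argmin()]),'B',(xs[ys.argmax()],ys.max()),'T',(xs[ys.argmin()],ys.min()),'R',(xs.max(),ys[xs.argmax()]))
"
```

```text
clock: 22.9
eef_pos: [619.0, 28.4, 142.1]
eef_rot: [[-0.976, 0.19, -0.108], [0.189, 0.982, 0.021], [0.11, -0.0, -0.994]]
force: [-0.4, -0.1, -1.8]
gripper_width: 16.5
grip_force: 109.0
clock: 23.57
eef_pos: [619.8, 36.4, 130.9]
eef_rot: [[-0.982, 0.19, -0.016], [0.19, 0.982, 0.003], [0.016, -0.0, -1.0]]
force: [1.0, -0.7, -2.7]
gripper_width: 16.3
grip_force: 109.0
clock: 24.23
eef_pos: [619.9, 36.2, 131.0]
eef_rot: [[-0.982, 0.19, -0.017], [0.19, 0.982, 0.003], [0.017, -0.0, -1.0]]
force: [-0.1, 0.7, -2.2]
gripper_width: 16.5
grip_force: 109.0
bowl [521.85719868  55.17334539 118.6192645 ] pitch -0.9657856000412517 roll -0.017869456903550737
[0, 0, 0, 0, 0, 1, 2, 3, 2, 5, 5, 10, 6, 8, 13, 15, 45, 57, 68, 57, 42, 61, 56, 42, 41, 60, 47, 28, 21, 30, 41, 36] 24.3833
pred back edge (np.float64(217.3634350187907), np.float64(189.21094172634736)) (np.float64(437.0555921378487), np.float64(189.0440233376311))
bright back edge rows [192, 193, 194, 195, 196, 197]
side pred lip (np.float64(277.55020916266005), np.float64(261.70575859538314)) (np.float64(267.8507689397082), np.float64(236.38434
[... 690 characters left out ...]
p.int64(157)) T (np.int64(382), np.int64(136)) R (np.int64(388), np.int64(144))
[395 140  22  24 175] L (np.int64(395), np.int64(163)) B (np.int64(395), np.int64(163)) T (np.int64(407), np.int64(140)) R (np.int64(416), np.int64(146))
[390 159  35  22 292] L (np.int64(390), np.int64(163)) B (np.int64(417), np.int64(180)) T (np.int64(407), np.int64(159)) R (np.int64(424), np.int64(169))
[413 229  23  20 293] L (np.int64(413), np.int64(237)) B (np.int64(426), np.int64(248)) T (np.int64(420), np.int64(229)) R (np.int64(435), np.int64(240))
[ 261  231   52   65 1331] L (np.int64(261), np.int64(255)) B (np.int64(284), np.int64(295)) T (np.int64(295), np.int64(231)) R (np.int64(312), np.int64(263))
```

```bash
python3 -c "
from h import *
for f in('w2','wA'):
  g=cv2.imread(f'pics/{f}.png').astype(int);print(f,[int(r) for r in range(180,215) if g[r,225:290].min(1).mean()>200])
a=cv2.imread('pics/top0.png');b=cv2.imread('pics/tA.png')
# tray pebbles: low saturation inside the tray polygon
poly=np.int32([[475,228],[517,235],[502,338],[459,330]])
k=np.zeros(a.shape[:2],np.uint8);cv2.fillPoly(k,[poly],1)
for n,i in(('0',a),('A',b)):
  h=cv2.cvtColor(i,cv2.COLOR_BGR2HSV);m=((h[:,:,1]<70)&(k>0)).astype(np.uint8)
  _,_,st,ce=cv2.connectedComponentsWithStats(m);print(n,[(int(s[4]),ce[j].round().tolist()) for j,s in enumerate(st) if j and s[4]>15])
d=(cv2.absdiff(a,b).max(2)>45).astype(np.uint8)
_,_,st,ce=cv2.connectedComponentsWithStats(d);print([(s.tolist(),ce[j].round().tolist()) for j,s in enumerate(st) if j and s[4]>12])
# pebbles in bowl (wrist): distance-transform peaks of dark mask
w=cv2.imread('pics/wA.png')[0:190,222:436];g=cv2.medianBlur(cv2.cvtColor(w,cv2.COLOR_BGR2GRAY),5)
c=cv2.HoughCircles(g,cv2.HOUGH_GRADIENT,1,30,param1=80,param2=18,minRadius=20,maxRadius=42);print(None if c is None else c[0].round().tolist())
"
```

```text
w2 [192, 193, 194, 195, 196]
wA [192, 193, 194, 195, 196, 197]
0 [(2127, [491.0, 290.0]), (52, [468.0, 292.0]), (46, [466.0, 307.0]), (60, [463.0, 323.0])]
A [(3152, [487.0, 291.0])]
[([181, 123, 389, 344, 40808], [419.0, 303.0]), ([216, 203, 64, 104, 3197], [245.0, 263.0]), ([500, 229, 22, 16, 95], [514.0, 238.0]), ([350, 241, 10, 11, 38], [355.0, 246.0]), ([320, 253, 41, 40, 905], [341.0, 275.0]), ([350, 252, 4, 11, 23], [351.0, 256.0]), ([491, 310, 7, 7, 28], [494.0, 313.0]), ([0, 391, 85, 65, 3066], [32.0, 423.0]), ([507, 399, 18, 21, 96], [514.0, 407.0]), ([490, 436, 9, 17, 26], [494.0, 445.0]), ([485, 456, 6, 7, 15], [488.0, 460.0])]
[[54.0, 154.0, 30.0], [40.0, 108.0, 26.0], [158.0, 122.0, 32.0], [86.0, 36.0, 25.0], [86.0, 90.0, 28.0], [92.0, 126.0, 30.0], [130.0, 168.0, 23.0]]
```

```bash
python3 -c "
from h import *
s=get_state();print(s['clock'],np.abs(s['joint_velocities']).max());print(job_done())"
```

```text
24.3833 0.007086480912373551
the job is handed in; nothing more can be done
None
```

The job is handed in at 24 s: the scoop is held still about 1° off level, its bowl roughly 10 cm over the middle of the mosaic. It carries seven pebbles by an automatic circle count, which matches what I saw when it lifted. I had no pictures left to look at the final pose, and my picture-comparison check for spills was inconclusive. Nothing in the moves suggested a spill.

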